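Stack two power-and-converter sets on their colour-marked plates

ROBOT

A 7-joint arm with a two-finger parallel gripper is mounted at the origin on the work surface. World frame = base frame: x ahead of the robot, y to its left, z up, the work surface at z = 0. Lengths are in m, angles in rad, forces in N, time in s.
With the tool pointing down it reaches from about 0.4 to 0.85 m from the base axis. Payload 4.4 kg.
Tool frame: the origin (TCP) lies at the very end of the fingers, on their centre line; the grasp point (between the pads) lies 19 mm behind it; z points along the fingers, y is the line along which they close (so a half turn about z gives the same grasp; the last joint's range is limited). The gripper opens to 94 mm and grips with 3 to 60 N. Pads are 16 mm wide; open, the fingers measure 119 mm over their backs; the gripper's body (75 mm by 177 mm) begins 78 mm behind the grasp point.
Start: joints at [1.102, 0.628, 0.038, 1.517, -0.027, 0.996, -0.02], TCP at [0.255, -0.598, 0.205] pointing down, gripper open.
Joint ranges: [-3.06, 3.06], [-0.37, 2.12], [-1.25, 1.32], [0.18, 2.47], [-1.1, 4.24], [0.23, 1.98], [-2.94, 2.94]. Speed limits (rad/s): [2.57, 2.57, 3.14, 3.14, 3.14, 3.14, 3.14].

INTERFACE

Orientations are given as a rotation vector (axis times angle).
In Python, from bench import arm, vision, finish_job gives the robot as it stands.
- The arm moves only by the shell command python3 -m creep 'ROWS' [OPENING] [FORCE]. ROWS is a JSON object of lists of equal length, an entry for each row: "dp": the shift along the tool's x, y, z in mm, a list of three; "angular": the turn, a rotation vector about the tool's x, y, z in rad, a list of three. A call has exactly 8 rows; each row shifts and turns the commanded pose from where the row before left it, along the tool's axes as they then stand; what a row does not reach is not made up. A row lasts 1/10 s, in which the tool goes at most 50 mm and 8.59 degrees, less where a joint would pass 70% of its speed; a pose out of reach is approached as far as the arm can. A call with a gripper value outside its range is refused whole. OPENING is the finger opening in mm, from 0 to 94, set as the call begins (- or left out, the last holds). The fingers move at their own pace and stop on an object; FORCE is the grip in N (left out, the last holds). Time passes only in rows, so rows that do not move let the fingers close, or fill a call up. It gives the time, the measured TCP pose, the force, the opening and the grip force at its end, in the units of the state.
- arm.sense(): the state, without advancing time (a new reading comes with each control period).
- vision.grab_frame(name): name is "side" or "top"; returns the picture (400x640x3 uint8, red, green, blue); there is no depth.
- vision.camera_info(name): a dict with "camera_matrix" (3x3 intrinsics, pixels), "distortion" ([k1, k2, p1, p2, k3] as OpenCV has them; the pictures are not rectified), "origin" and "rotation" of the camera in the world. Camera axes: x right, y down, z forward; pixel columns grow to the right and rows downward; lengths in m; the calibration is good to about 2 mm. A picture is of the moment at which its call begins. camera_info takes no time and is no camera call.
- finish_job(): hands the job in; it is judged then, once.
The state is a dict: "clock": time; "qpos": joint angles; "joint_vel": joint speeds; "tau": joint torques, N m; "tcp_pos": TCP position; "ee_rot": TCP orientation; "ft_force": force on the tool from outside, world axes, zero at the start; "wrist_torque": the same for the moment, N m; "finger_gap": finger opening in m; "grip_force": force on a finger pad.
Only numpy, scipy, OpenCV 4.12 (cv2) and the standard library are available. Lean on these libraries where they do the work, as an engineer would, in place of code of your own. Each camera call takes 0.05 s, during which the arm holds its last target. There are 200 camera calls.

TASK

Make up the yellow and the blue set for the test bench: put each large power unit flat on the plate with the border of its own colour, then stand the small converter of the same colour on top of it. Every box is upright, centred on what it stands on and squared up with its long side along the plate's long side. Leave the grey converter, the screwdriver and the tape where they lie.

Things in the scene. Friction and masses are not known exactly. Their poses are not given: they have to be found in the camera images.
- yellow_plate: Yellow-bordered standing plate fixed to the bench: flat black rubber rectangle with a yellow border, 132 mm long (its x) by 86 mm wide (its y), 6 mm thick, no rim. Origin: centre of its underside; top surface 6 mm above it. It does not move, but lies elsewhere and turned otherwise at each start
- yellow_supply: Large yellow power unit: painted metal box 100 mm long (its x) by 56 mm wide (its y) by 34 mm high; 9 mm steel coaxial sockets stick out of both short ends beyond that length; flat lid with black vent slots and a round fan grille. About 0.35 kg. Origin: centre of its underside; z up
- yellow_converter: Small yellow converter: painted metal box 62 mm long (its x) by 44 mm wide (its y) by 30 mm high; one 9 mm steel coaxial socket sticks out of each short end beyond that length; flat lid with a black window and three tiny white lamps. About 0.14 kg. Origin: centre of its underside; z up
- blue_plate: Blue-bordered standing plate fixed to the bench: flat black rubber rectangle with a blue border, 132 mm long (its x) by 86 mm wide (its y), 6 mm thick, no rim. Origin: centre of its underside; top surface 6 mm above it. It does not move, but lies elsewhere and turned otherwise at each start
- blue_supply: Large blue power unit: painted metal box 100 mm long (its x) by 56 mm wide (its y) by 34 mm high; 9 mm steel coaxial sockets stick out of both short ends beyond that length; flat lid with black vent slots and a round fan grille. About 0.35 kg. Origin: centre of its underside; z up
- blue_converter: Small blue converter: painted metal box 62 mm long (its x) by 44 mm wide (its y) by 30 mm high; one 9 mm steel coaxial socket sticks out of each short end beyond that length; flat lid with a black window and three tiny white lamps. About 0.14 kg. Origin: centre of its underside; z up
- grey_converter: Small pale grey-white converter, not part of either set, to be left alone: same shape and size as the coloured converters (62 x 44 x 30 mm). Origin: centre of its underside
- screwdriver: Red-handled screwdriver lying on the bench, 150 mm long along its x, under 35 mm high; to be left alone. Origin: on its underside about mid-length
- tape_roll: Small green roll of tape lying flat, 44 mm across, 19 mm high, to be left alone. Origin: centre of its underside

How it is judged:
By the outcome, as a careful person would: the job done as asked, in the order asked, and still so for the second after the job is handed in, with the robot touching nothing.
It also fails if it takes over 128 s, if anything falls off the work surface, if the arm or the gripper's body presses on something with over 40 N, if the wrist force passes 120 N, or if a joint passes its speed limit or range.

## Working session

There is one attempt and no reset: what is moved stays moved. The work goes in short steps, Python scripts to look and compute and a shell command to move; the robot and the scene stay as the last step left them, time stands still between calls to the robot, and variables do not carry over. Pictures are saved under pics/ and viewed, at most 14 in all, crops included, and the job is handed in when it is done.

```bash
mkdir -p pics; ls
python3 - <<'E'
from bench import arm, vision
import cv2,numpy as np
print(arm.sense())
for n in("side","top"):
    im=vision.grab_frame(n); cv2.imwrite(f"pics/{n}0.png",im[:,:,::-1]); print(n,vision.camera_info(n))
E
```

```text
pics
{'clock': 0.0, 'qpos': array([ 1.10221062,  0.62932743,  0.038431  ,  1.51836605, -0.02697256,
        0.9963022 , -0.01999106]), 'joint_vel': array([ 0.00068493,  0.00043691, -0.00065621,  0.00032186, -0.00063431,
       -0.00162414,  0.0004912 ]), 'tau': array([-5.95121837e-04, -5.49724889e+01,  1.14341598e+00, -1.86630535e+01,
       -5.22071449e-02,  2.36007082e-02,  1.56627743e-04]), 'tcp_pos': array([ 0.25454944, -0.59735332,  0.20456669]), 'ee_rot': array([-3.07628578e+00, -6.28108660e-01,  6.54217979e-04]), 'ft_force': array([-0.0708042 ,  0.03478948, -0.74027289]), 'wrist_torque': array([ 0.0292164 , -0.02585361,  0.04937205]), 'grip_force': 0.0, 'finger_gap': 0.09381892191404664}
side {'camera_matrix': array([[465.82918788,   0.        , 311.63909058],
       [  0.        , 465.82918788, 202.96726888],
       [  0.        ,   0.        ,   1.        ]]), 'distortion': array([-0.0258809,  0.       ,  0.       ,  0.       ,  0.       ]), 'origin': array([ 0.46584163, -0.95034338,  0.65092639]), 'rotation': array([-2.12387881,  0.10622304, -0.05536221])}
top {'camera_matrix': array([[416.7150609 ,   0.        , 318.71719381],
       [  0.        , 416.7150609 , 196.70271833],
       [  0.        ,   0.        ,   1.        ]]), 'distortion': array([-0.07404949,  0.        ,  0.        ,  0.        ,  0.        ]), 'origin': array([ 0.4613149 , -0.00516489,  1.02258866]), 'rotation': array([-2.15973449,  2.21600732, -0.09192116])}
```

View pics/top0.png

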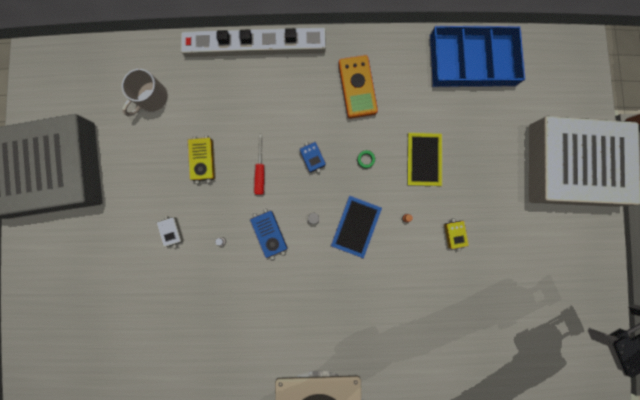

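View pics/side0.png

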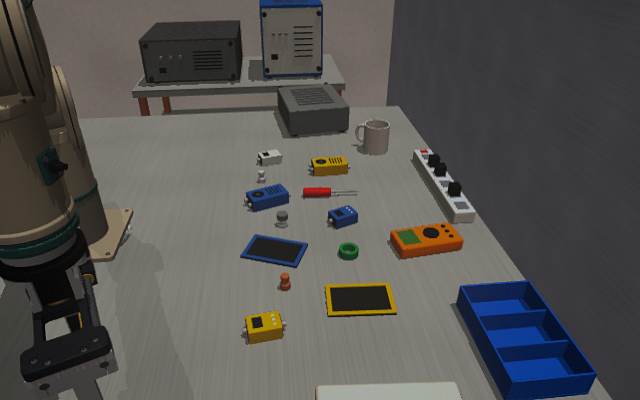

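The top view shows the yellow supply at (201,160), the blue supply at (269,234), the blue converter at (313,157) and the yellow converter at (457,235). The yellow plate is at (425,159), the blue plate at (357,227), and small knobs lie at (313,218), (221,242) and (407,218). The side view shows the same layout unobstructed. Next I fit box models to the colour masks in both views.

```bash
cat > h.py <<'E'
from bench import arm, vision
import cv2,numpy as np
from scipy.optimize import minimize
from scipy.spatial.transform import Rotation as R
S=6
def cam(n):
    c=vision.camera_info(n); Rw=R.from_rotvec(c["rotation"]).as_matrix()
    return c["camera_matrix"],c["distortion"],Rw,np.array(c["origin"])
def proj(P,c):
    K,d,Rw,o=c; rv=cv2.Rodrigues(Rw.T)[0]
    return cv2.projectPoints(np.array(P,float).reshape(-1,1,3),rv,-Rw.T@o,K,d)[0].reshape(-1,2)
def back(uv,z,c):
    K,d,Rw,o=c
    p=cv2.undistortPoints(np.array(uv,float).reshape(-1,1,2),K,d).reshape(2); r=Rw@[p[0],p[1],1]
    return o+r*(z-o[2])/r[2]
SZ=dict(plate=(.132,.086,.006),supply=(.1,.056,.034),converter=(.062,.044,.030))
def hull(im,col,seed,r):
    x0,y0=max(0,int(seed[0]-r)),max(0,int(seed[1]-r)); cr=im[y0:int(seed[1]+r),x0:int(seed[0]+r)]
    b=cv2.resize(cr,None,fx=S,fy=S,interpolation=cv2.INTER_CUBIC).astype(int)
    Rr,G,B=b[...,0],b[...,1],b[...,2]
    m=((B-Rr>35) if col=="blue" else ((Rr-B>50)&(G-B>35))).astype(np.uint8)
    m=cv2.morphologyEx(m,cv2.MORPH_OPEN,np.ones((5,5)))
    n,l,st,ce=cv2.connectedComponentsWithStats(m)
    k=1+np.argmax(st[1:,4]); p=cv2.findContours((l==k).astype(np.uint8),0,1)[0]
    h=cv2.convexHull(np.vstack(p)).reshape(-1,2).astype(np.float32)
    return (h+.5)/S-.5+[x0,y0]
def corners(x,y,a,z,s):
    c,q=np.cos(a),np.sin(a)
    return [(x+c*i*s[0]/2-q*j*s[1]/2,y+q*i*s[0]/2+c*j*s[1]/2,z+k*s[2]) for i in(-1,1) for j in(-1,1) for k in(0,1)]
def fit(kind,hs,x0,free_z=True,z=0.):
    """hs: list of (hull,cam); returns x,y,yaw,z,IoUs"""
    s=SZ[kind]
    def ious(p):
        out=[]
        for h,c in hs:
            q=cv2.convexHull(proj(corners(p[0],p[1],p[2],p[3]if free_z else z,s),c).astype(np.float32)).reshape(-1,2)
            h=h.astype(np.float32); i=cv2.intersectConvexConvex(h,q)[0]
            out.append(i/(cv2.contourArea(h)+cv2.contourArea(q)-i))
        return out
    best=None
    for a in np.arange(0,np.pi,np.pi/6):
        p0=[*x0,a]+([z] if free_z else [])
        sim=np.array([p0]+[np.add(p0,np.eye(len(p0))[i]*[.01,.01,.2,.008][i]) for i in range(len(p0))])
        f=minimize(lambda p:-sum(ious(p)),p0,method="Nelder-Mead",options=dict(initial_simplex=sim,xatol=1e-5,fatol=1e-6,maxiter=600))
        if best is None or f.fun<best.fun: best=f
    return best.x,ious(best.x)
def look(kind,col,x,y,z=0.,cams=("top","side"),free_z=True,ims={}):
    hs=[]
    for n in cams:
        c=cam(n)
        if n not in ims: ims[n]=vision.grab_frame(n)
        ct=proj([(x,y,z+SZ[kind][2]/2)],c)[0]
        hs.append((hull(ims[n],col,ct,{'plate':38,'supply':33,'converter':23}[kind]*(1 if n=="top" else 1.2)),c))
    return fit(kind,hs,(x,y),free_z,z)
E
python3 - <<'E'
from h import *
ct=cam("top")
for k,c,uv in [("plate","yellow",(425,159)),("plate","blue",(357,227)),("supply","yellow",(201,160)),("supply","blue",(269,234)),("converter","yellow",(457,235)),("converter","blue",(313,157))]:
    p=back(uv,SZ[k][2]/2,ct)
    for cs,fz in ((("top","side"),True),(("top",),False),(("side",),False)):
        x,i=look(k,c,p[0],p[1],cams=cs,free_z=fz); print(k,c,cs,np.round(x[:2]*1000,1),round(np.degrees(x[2])%180,1),np.round(x[3:]*1000,1),np.round(i,3))
for uv in ((313,218),(221,242),(407,218),(366,159),(169,232)): print(uv,np.round(back(uv,.01,ct),3))
s=arm.sense(); print(R.from_rotvec(s["ee_rot"]).as_matrix().round(3))
E
```

```text
plate yellow ('top', 'side') [ 624.5 -280.2] 177.1 [5.2] [0.987 0.96 ]
plate yellow ('top',) [ 625.1 -281.8] 177.2 [] [0.992]
plate yellow ('side',) [ 625.9 -275. ] 177.2 [] [0.964]
plate blue ('top', 'side') [ 462.2 -105. ] 158.0 [1.9] [0.992 0.925]
plate blue ('top',) [ 462.1 -105.2] 157.9 [] [0.995]
plate blue ('side',) [462.9 -97.7] 157.9 [] [0.94]
supply yellow ('top', 'side') [636.6 271.9] 1.0 [0.] [0.9   0.942]
supply yellow ('top',) [637.7 271.3] 6.2 [] [0.902]
supply yellow ('side',) [637.  272.8] 179.8 [] [0.945]
supply blue ('top', 'side') [449.5 109. ] 21.6 [-0.6] [0.94  0.584]
supply blue ('top',) [450.5 106.4] 21.5 [] [0.94]
supply blue ('side',) [449.7 141.7] 6.5 [] [0.623]
converter yellow ('top', 'side') [ 436.2 -346.2] 6.9 [1.9] [0.88  0.948]
converter yellow ('top',) [ 435.5 -346.6] 8.5 [] [0.889]
converter yellow ('side',) [ 436.4 -344.3] 7.2 [] [0.955]
converter blue ('top', 'side') [636.4  -0.9] 22.7 [-0.4] [0.904 0.496]
converter blue ('top',) [633.7  -2.8] 20.9 [] [0.906]
converter blue ('side',) [639.4  28.1] 178.4 [] [0.534]
(313, 218) [ 0.485 -0.001  0.01 ]
(221, 242) [0.433 0.224 0.01 ]
(407, 218) [ 0.479 -0.23   0.01 ]
(366, 159) [ 0.627 -0.135  0.01 ]
(169, 232) [0.46  0.351 0.01 ]
[[ 0.92   0.392 -0.   ]
 [ 0.392 -0.92   0.001]
 [-0.    -0.001 -1.   ]]
```

```bash
python3 - <<'E'
s=open('h.py').read()
a=s.index("    Rr,G,B="); b=s.index("    m=cv2.morph")
s=s[:a]+'''    hv=cv2.cvtColor(np.clip(b,0,255).astype(np.uint8),cv2.COLOR_RGB2HSV).astype(int); H,Sa,V=hv[...,0],hv[...,1],hv[...,2]
    m=((abs(H-110)<16)&(Sa>95)&(V>38) if col=="blue" else (abs(H-25)<11)&(Sa>120)&(V>50)).astype(np.uint8)
'''+s[b:]
open('h.py','w').write(s)
E
cat > meas.py <<'E'
from h import *
def wire(big,n,p,k,s,o,f):
    c=cam(n); q=(proj(corners(p[0],p[1],p[2],p[3] if len(p)>3 else 0,SZ[k]),c)+.5-o)*f
    for i,j in ((0,1),(2,3),(4,5),(6,7),(0,2),(1,3),(4,6),(5,7),(0,4),(1,5),(2,6),(3,7)):
        cv2.line(big,tuple(q[i].astype(int)),tuple(q[j].astype(int)),(255,0,255),1)
E
python3 - <<'E'
from meas import *
ct=cam("top"); tiles={"top":[],"side":[]}
ims={n:vision.grab_frame(n) for n in tiles}
for k,c,uv in [("plate","yellow",(425,159)),("plate","blue",(357,227)),("supply","yellow",(201,160)),("supply","blue",(269,234)),("converter","yellow",(457,235)),("converter","blue",(313,157))]:
    p=back(uv,SZ[k][2]/2,ct)
    x,i=look(k,c,p[0],p[1],ims=ims); print(k,c,np.round(x[:2]*1000,1),round(np.degrees(x[2])%180,1),np.round(x[3:]*1000,1),np.round(i,3))
    x2,i2=look(k,c,p[0],p[1],cams=("top",),free_z=False,ims=ims); print('   top',np.round(x2[:2]*1000,1),round(np.degrees(x2[2])%180,1),np.round(i2,3))
    for n in tiles:
        r=32; o=proj([(x[0],x[1],.015)],cam(n))[0].astype(int)-r; f=4
        t=cv2.resize(ims[n][o[1]:o[1]+2*r,o[0]:o[0]+2*r],None,fx=f,fy=f,interpolation=cv2.INTER_CUBIC)[:,:,::-1].copy(); wire(t,n,x,k,None,o,f); tiles[n].append(t)
for n in tiles: cv2.imwrite(f"pics/fit_{n}.png",np.vstack([np.hstack(tiles[n][:3]),np.hstack(tiles[n][3:])]))
E
```

```text
plate yellow [ 624.9 -279.5] 176.9 [3.3] [0.964 0.962]
   top [ 625.2 -282.1] 176.9 [0.97]
plate blue [ 461.7 -104.2] 157.9 [0.9] [0.97  0.936]
   top [ 462.7 -104.7] 157.8 [0.972]
supply yellow [636.8 271.6] 1.6 [-1.1] [0.902 0.944]
   top [636.7 270.2] 6.0 [0.902]
supply blue [449.4 109.1] 21.5 [-0.9] [0.927 0.887]
   top [450.7 105.9] 21.7 [0.928]
converter yellow [ 436.2 -345.1] 7.7 [1.1] [0.897 0.953]
   top [ 435.5 -345.7] 7.0 [0.905]
converter blue [ 6.356e+02 -6.000e-01] 23.0 [-1.3] [0.896 0.832]
   top [633.   -2.7] 20.4 [0.897]
```

View pics/fit_top.png

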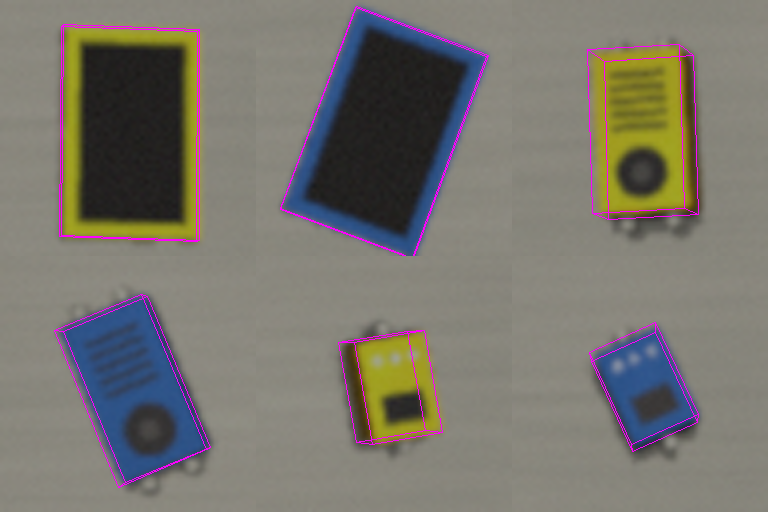

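View pics/fit_side.png

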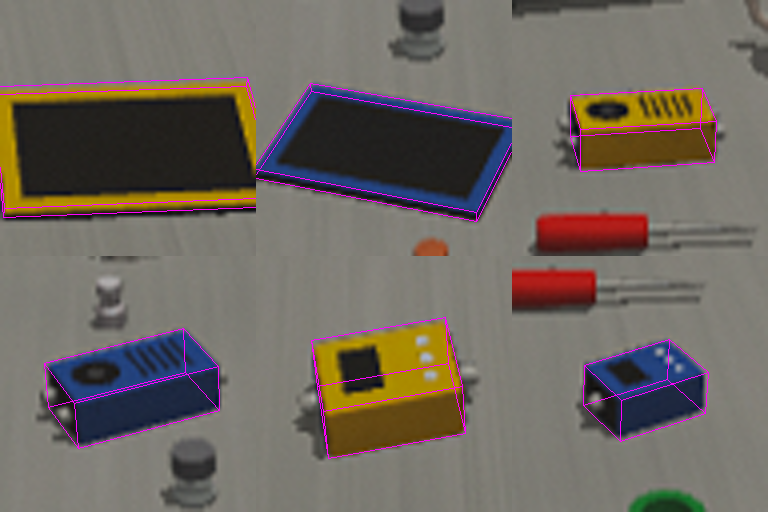

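The fits overlay well in the side view: all boxes stand at z≈0 ±1 mm with lid heights of about 33/30 mm, and the plates are at about 6–8 mm. In the top view the end faces are dark, so for precision I'll fit the bright lids only. First I turn and travel towards the yellow supply.

```bash
python3 -m creep '{"dp":[[0,0,0],[0,0,0],[0,0,0],[0,0,0],[0,0,0],[0,0,0],[0,0,0],[0,0,0]],"angular":[[0,0,0.047],[0,0,0.047],[0,0,0.047],[0,0,0.047],[0,0,0.047],[0,0,0.047],[0,0,0.047],[0,0,0.046]]}' 80 20
python3 -m creep '{"dp":[[15,-32,0],[15,-32,0],[15,-32,0],[15,-32,0],[15,-32,0],[15,-32,0],[15,-32,0],[15,-32,0]],"angular":[[0,0,0],[0,0,0],[0,0,0],[0,0,0],[0,0,0],[0,0,0],[0,0,0],[0,0,0]]}'
cat >> h.py <<'E'
def lid(kind,col,x,y,z,ims,cams=("top","side"),vmin=None):
    """fit the bright lid rectangle (or plate top); z = its underside height guess -> x,y,yaw,ztop"""
    s=SZ[kind]; hs=[]
    for n in cams:
        c=cam(n); ct=proj([(x,y,z+s[2])],c)[0]; r={'plate':38,'supply':33,'converter':23}[kind]*(1 if n=="top" else 1.2)
        x0,y0=int(ct[0]-r),int(ct[1]-r); b=cv2.resize(ims[n][y0:int(ct[1]+r),x0:int(ct[0]+r)],None,fx=S,fy=S,interpolation=cv2.INTER_CUBIC)
        H,Sa,V=[q.astype(int) for q in cv2.split(cv2.cvtColor(b,cv2.COLOR_RGB2HSV))]
        m=(abs(H-110)<16)&(Sa>95) if col=="blue" else (abs(H-25)<11)&(Sa>120)
        v=vmin or .72*np.percentile(V[m&(V>50)],80)
        m=cv2.morphologyEx((m&(V>v)).astype(np.uint8),cv2.MORPH_OPEN,np.ones((5,5)))
        nn,l,st,ce=cv2.connectedComponentsWithStats(m); k=1+np.argmax(st[1:,4])
        h=cv2.convexHull(np.vstack(cv2.findContours((l==k).astype(np.uint8),0,1)[0])).reshape(-1,2)
        hs.append(((h+.5)/S-.5+[x0,y0],c))
    SZ["_"]=(s[0],s[1],0.0)
    return fit("_",hs,(x,y),len(cams)>1,z+s[2])
def show(n,kind,p,name):
    ps,i=p; print(name,np.round(ps[:2]*1000,1),round((np.degrees(ps[2])+90)%180-90,1),np.round(ps[3:]*1000,1),np.round(i,3))
def go(x,y,z,yaw):
    """turn about tool z, then shift in tool axes (mm) from present pose"""
    s=arm.sense(); M=R.from_rotvec(s["ee_rot"]).as_matrix(); a=np.arctan2(M[1,0],M[0,0])
    t=np.radians(yaw); d=(t-a+np.pi/2)%np.pi-np.pi/2; t=a+d
    D=np.array([x,y,z])-s["tcp_pos"]; tx=[np.cos(t),np.sin(t)]; ty=[np.sin(t),-np.cos(t)]
    print("t",round(s["clock"],2),"tcp",s["tcp_pos"].round(4),"yaw",round(np.degrees(a),2),"tilt",M[2].round(3),"q7",s["qpos"][6].round(2),"-> turn z",round(-d,4),"dp",np.round([D[:2]@tx*1e3,D[:2]@ty*1e3,-D[2]*1e3],1))
E
python3 - <<'E'
from h import *
ims={n:np.load(f"{n}.npy") if 0 else cv2.imread(f"pics/{n}0.png")[:,:,::-1].copy() for n in("top","side")}
for k,c,x,y in [("plate","yellow",.625,-.281),("plate","blue",.462,-.105),("supply","yellow",.637,.271),("supply","blue",.450,.108),("converter","yellow",.436,-.346),("converter","blue",.635,-.001)]:
    for cs in (("top","side"),("top",),("side",)): show(0,k,lid(k,c,x,y,0,ims,cs),k+c+str(cs))
go(.637,.271,.15,1.6)
E
```

```text
clock: 1.1
tcp_pos: [0.2548, -0.5979, 0.2054]
ee_rot: [-3.141, -0.041, -0.0]
ft_force: [0.3, 0.5, 0.2]
finger_gap: 0.0797
grip_force: 0.0
clock: 1.9
tcp_pos: [0.3682, -0.3374, 0.2056]
ee_rot: [3.141, 0.044, 0.001]
ft_force: [0.5, 0.3, -0.5]
finger_gap: 0.0798
grip_force: 0.0
plateyellow('top', 'side') [ 624.9 -280.4] -2.9 [7.5] [0.983 0.99 ]
plateyellow('top',) [ 624.6 -280.7] -3.1 [] [0.99]
plateyellow('side',) [ 625.4 -279. ] -3.0 [] [0.988]
plateblue('top', 'side') [ 462.1 -104.3] -22.0 [6.8] [0.973 0.99 ]
plateblue('top',) [ 462.5 -105.5] -22.3 [] [0.974]
plateblue('side',) [ 462.2 -103.3] -22.0 [] [0.99]
supplyyellow('top', 'side') [635.7 268.1] 3.1 [33.5] [0.982 0.898]
supplyyellow('top',) [635.2 268. ] 3.2 [] [0.985]
supplyyellow('side',) [636.2 266. ] 3.8 [] [0.906]
supplyblue('top', 'side') [450.6 106.2] 21.3 [33.1] [0.968 0.957]
supplyblue('top',) [450.8 105.9] 21.3 [] [0.966]
supplyblue('side',) [451.7 105.1] 21.3 [] [0.958]
converteryellow('top', 'side') [ 436.4 -346.2] 8.5 [29.1] [0.966 0.966]
converteryellow('top',) [ 436.  -345.7] 8.9 [] [0.97]
converteryellow('side',) [ 436.8 -347.5] 8.4 [] [0.968]
converterblue('top', 'side') [633.9  -2.9] 24.3 [28.6] [0.926 1.02 ]
converterblue('top',) [634.2  -2.6] 23.3 [] [0.929]
converterblue('side',) [634.9  -3.3] 23.1 [] [0.952]
t 1.9 tcp [ 0.3682 -0.3374  0.2056] yaw 1.59 tilt [ 0.  0. -1.] q7 -0.78 -> turn z -0.0002 dp [ 285.7 -600.7   55.6]
```

```bash
python3 -m creep '{"dp":[[17,-36,0],[17,-36,0],[17,-36,0],[17,-36,0],[17,-36,0],[17,-36,0],[17,-36,0],[17,-36,0]],"angular":[[0,0,0],[0,0,0],[0,0,0],[0,0,0],[0,0,0],[0,0,0],[0,0,0],[0,0,0]]}' >/dev/null
python3 -m creep '{"dp":[[17,-36,0],[17,-36,0],[17,-36,0],[17,-36,0],[17,-36,5],[17,-36,10],[17,-20,10],[0,0,10]],"angular":[[0,0,0],[0,0,0],[0,0,0],[0,0,0],[0,0,0],[0,0,0],[0,0,0],[0,0,-0.028]]}'
python3 -c "
from h import *
go(.6354,.268,.006,3.2)"
```

```text
clock: 3.5
tcp_pos: [0.6092, 0.1971, 0.1696]
ee_rot: [-3.137, -0.097, -0.003]
ft_force: [-1.0, 0.6, 0.4]
finger_gap: 0.08
grip_force: 0.0
t 3.5 tcp [0.6092 0.1971 0.1696] yaw 3.55 tilt [ 0.002 -0.003 -1.   ] q7 -1.82 -> turn z 0.0061 dp [ 30.1 -69.3 163.6]
```

```bash
python3 -m creep '{"dp":[[10,-23,0],[10,-23,0],[10,-23,0],[0,0,20],[0,0,25],[0,0,25],[0,0,20],[0,0,0]],"angular":[[0,0,0],[0,0,0],[0,0,0],[0,0,0],[0,0,0],[0,0,0],[0,0,0],[0,0,0]]}'
python3 -c "
from h import *
go(.6354,.268,.006,3.2)"
```

```text
clock: 4.3
tcp_pos: [0.6315, 0.2604, 0.0773]
ee_rot: [3.137, 0.087, -0.01]
ft_force: [-0.4, 0.3, 1.0]
finger_gap: 0.0801
grip_force: 0.0
t 4.3 tcp [0.6315 0.2604 0.0773] yaw 3.16 tilt [-0.006  0.003 -1.   ] q7 -1.89 -> turn z -0.0007 dp [ 4.3 -7.4 71.3]
```

```bash
python3 -m creep '{"dp":[[4,-7,0],[0,0,0],[0,0,18],[0,0,18],[0,0,18],[0,0,17],[0,0,0],[0,0,0]],"angular":[[0,0,0],[0,0,0],[0,0,0],[0,0,0],[0,0,0],[0,0,0],[0,0,0],[0,0,0]]}'
python3 -c "
from h import *
go(.6354,.268,.006,3.2)"
```

```text
clock: 5.1
tcp_pos: [0.6378, 0.27, 0.0093]
ee_rot: [3.14, 0.088, -0.0]
ft_force: [-0.9, -0.3, 0.8]
finger_gap: 0.0799
grip_force: 0.0
t 5.1 tcp [0.6378 0.27   0.0093] yaw 3.2 tilt [-0.  0. -1.] q7 -1.9 -> turn z -0.0 dp [-2.5  1.8  3.3]
```

```bash
python3 -m creep '{"dp":[[-2.5,2,3],[0,0,0],[0,0,0],[0,0,0],[0,0,0],[0,0,0],[0,0,0],[0,0,0]],"angular":[[0,0,0],[0,0,0],[0,0,0],[0,0,0],[0,0,0],[0,0,0],[0,0,0],[0,0,0]]}' 50 30
python3 -m creep '{"dp":[[0,0,0],[0,0,0],[0,0,-20],[0,0,-25],[0,0,-25],[0,0,-25],[0,0,-15],[0,0,0]],"angular":[[0,0,0],[0,0,0],[0,0,0],[0,0,0],[0,0,0],[0,0,0],[0,0,0],[0,0,0]]}' 
python3 -c "
from h import *
go(.6248,-.2805,.15,-3.0)"
```

```text
clock: 5.9
tcp_pos: [0.6356, 0.2685, 0.0071]
ee_rot: [-3.139, -0.088, -0.001]
ft_force: [-1.3, 1.4, 5.1]
finger_gap: 0.0559
grip_force: 30.0
clock: 6.7
tcp_pos: [0.6365, 0.2674, 0.1178]
ee_rot: [-3.14, -0.087, -0.004]
ft_force: [-0.0, -0.1, -4.0]
finger_gap: 0.0558
grip_force: 30.0
t 6.7 tcp [0.6365 0.2674 0.1178] yaw 3.17 tilt [ 0.003 -0.    -1.   ] q7 -1.9 -> turn z 0.1076 dp [ 17.  547.7 -32.2]
```

```bash
python3 -m creep '{"dp":[[0,10,0],[0,20,0],[2,30,0],[2,36,0],[2,36,0],[2,36,0],[2,36,0],[2,36,0]],"angular":[[0,0,0.027],[0,0,0.027],[0,0,0.027],[0,0,0.027],[0,0,0],[0,0,0],[0,0,0],[0,0,0]]}' >/dev/null
python3 -m creep '{"dp":[[2,36,0],[2,36,0],[2,36,0],[1,36,0],[0,36,0],[0,36,0],[0,30,0],[0,20,0]],"angular":[[0,0,0],[0,0,0],[0,0,0],[0,0,0],[0,0,0],[0,0,0],[0,0,0],[0,0,0]]}'>/dev/null
python3 -m creep '{"dp":[[0,15,0],[0,10,0],[0,0,0],[0,0,0],[0,0,0],[0,0,0],[0,0,0],[0,0,0]],"angular":[[0,0,0],[0,0,0],[0,0,0],[0,0,0],[0,0,0],[0,0,0],[0,0,0],[0,0,0]]}'
python3 -c "
from h import *
go(.6248,-.2805,.013,-3.0)
ims={n:vision.grab_frame(n) for n in('top','side')}
cv2.imwrite('pics/a1.png',np.hstack([cv2.resize(ims[n][o[1]:o[1]+200,o[0]:o[0]+200],None,fx=2,fy=2)[:,:,::-1] for n,o in(('top',(330,60)),('side',(260,160)))]))"
```

```text
clock: 9.1
tcp_pos: [0.6321, -0.2629, 0.1166]
ee_rot: [-3.14, 0.081, -0.0]
ft_force: [-0.0, -0.5, -3.6]
finger_gap: 0.0559
grip_force: 30.0
t 9.1 tcp [ 0.6321 -0.2629  0.1166] yaw -2.95 tilt [ 0. -0. -1.] q7 -1.24 -> turn z 0.0008 dp [ -6.3  18.  103.6]
```

View pics/a1.png

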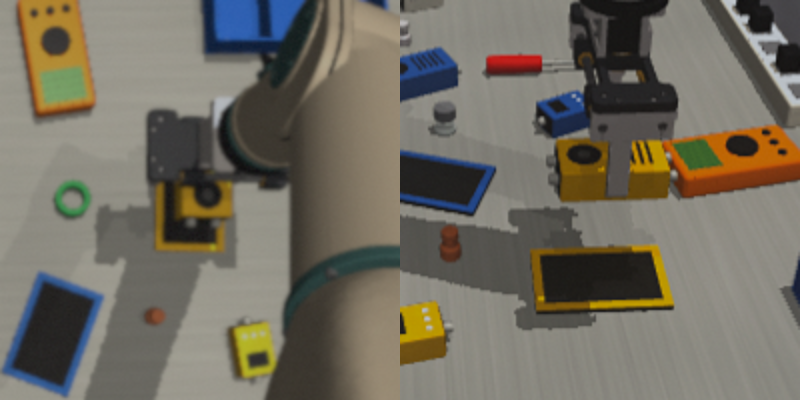

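The box hangs level in the fingers, at about (612,168) in the right half of the composite, above the yellow plate at (602,278). I measure its offset in the grip.

```bash
python3 -m creep '{"dp":[[-3,9,0],[-3,9,0],[0,0,0],[0,0,20],[0,0,20],[0,0,20],[0,0,15],[0,0,0]],"angular":[[0,0,0],[0,0,0],[0,0,0],[0,0,0],[0,0,0],[0,0,0],[0,0,0],[0,0,0]]}'>/dev/null
python3 -m creep '{"dp":[[0,0,0],[0,0,0],[0,0,0],[0,0,0],[0,0,0],[0,0,0],[0,0,0],[0,0,0]],"angular":[[0,0,0],[0,0,0],[0,0,0],[0,0,0],[0,0,0],[0,0,0],[0,0,0],[0,0,0]]}'
python3 -c "
from h import *
go(.6248,-.2805,.013,-3.0)
s=arm.sense()['tcp_pos']; im={'side':vision.grab_frame('side')}
for dz in (-.005,-.008): show(0,0,look('supply','yellow',s[0],s[1],s[2]+dz,('side',),False,im),dz)
show(0,0,look('supply','yellow',s[0],s[1],s[2]-.006,('side',),True,im),'z')
p,_=look('supply','yellow',s[0],s[1],s[2]-.006,('side',),False,im)
"
```

```text
clock: 10.8
tcp_pos: [0.625, -0.2811, 0.0415]
ee_rot: [-3.14, 0.082, -0.0]
ft_force: [-0.1, 0.4, -3.8]
finger_gap: 0.0556
grip_force: 30.0
t 10.8 tcp [ 0.625  -0.2811  0.0415] yaw -2.99 tilt [ 0. -0. -1.] q7 -1.21 -> turn z 0.0001 dp [-0.2 -0.5 28.5]
-0.005 [ 619.1 -322.4] 2.4 [] [0.661]
-0.008 [ 620.1 -319.5] 2.4 [] [0.655]
z [ 588.2 -430.8] -3.3 [144.8] [0.887]
```

```bash
python3 -m creep '{"dp":[[0,0,10],[0,0,8],[0,0,5],[0,0,3],[0,0,2],[0,0,0.5],[0,0,0],[0,0,0]],"angular":[[0,0,0],[0,0,0],[0,0,0],[0,0,0],[0,0,0],[0,0,0],[0,0,0],[0,0,0]]}'
python3 -m creep '{"dp":[[0,0,0],[0,0,0],[0,0,0],[0,0,0],[0,0,0],[0,0,0],[0,0,0],[0,0,0]],"angular":[[0,0,0],[0,0,0],[0,0,0],[0,0,0],[0,0,0],[0,0,0],[0,0,0],[0,0,0]]}'
```

```text
clock: 11.65
tcp_pos: [0.6252, -0.2812, 0.0131]
ee_rot: [3.14, -0.082, 0.001]
ft_force: [-0.1, 0.4, -3.9]
finger_gap: 0.0559
grip_force: 30.0
clock: 12.45
tcp_pos: [0.6252, -0.2812, 0.0131]
ee_rot: [3.14, -0.082, 0.001]
ft_force: [-0.7, -0.8, -3.6]
finger_gap: 0.0557
grip_force: 30.0
```

```bash
python3 -m creep '{"dp":[[0,0,0.7],[0,0,0],[0,0,0],[0,0,0],[0,0,0],[0,0,0],[0,0,0],[0,0,0]],"angular":[[0,0,0],[0,0,0],[0,0,0],[0,0,0],[0,0,0],[0,0,0],[0,0,0],[0,0,0]]}'|grep -E 'tcp|ft'
python3 -m creep '{"dp":[[0,0,0.7],[0,0,0],[0,0,0],[0,0,0],[0,0,0],[0,0,0],[0,0,0],[0,0,0]],"angular":[[0,0,0],[0,0,0],[0,0,0],[0,0,0],[0,0,0],[0,0,0],[0,0,0],[0,0,0]]}'|grep -E 'tcp|ft'
```

```text
tcp_pos: [0.6252, -0.2812, 0.0131]
ft_force: [-1.1, 0.7, 6.1]
tcp_pos: [0.6252, -0.2812, 0.013]
ft_force: [-2.7, 0.5, 9.1]
```

```bash
python3 -m creep '{"dp":[[0,0,0],[0,0,0],[0,0,0],[0,0,0],[0,0,-10],[0,0,-25],[0,0,-30],[0,0,-35]],"angular":[[0,0,0],[0,0,0],[0,0,0],[0,0,0],[0,0,0],[0,0,0],[0,0,0],[0,0,0]]}' 76|grep gap
python3 -c "
from h import *
go(.4362,-.346,.006,8.7)"
```

```text
finger_gap: 0.076
t 14.85 tcp [ 0.6244 -0.2808  0.1124] yaw -2.99 tilt [-0.001 -0.    -1.   ] q7 -1.21 -> turn z -0.204 dp [-195.9   36.   106.4]
```

```bash
python3 -m creep '{"dp":[[0,0,0],[0,0,0],[0,0,0],[-20,4,0],[-30,6,0],[-36,6,0],[-36,6,0],[-36,6,0]],"angular":[[0,0,-0.068],[0,0,-0.068],[0,0,-0.068],[0,0,0],[0,0,0],[0,0,0],[0,0,0],[0,0,0]]}' >/dev/null
python3 -m creep '{"dp":[[-26,6,0],[-12,2,0],[0,0,10],[0,0,20],[0,0,15],[0,0,0],[0,0,0],[0,0,0]],"angular":[[0,0,0],[0,0,0],[0,0,0],[0,0,0],[0,0,0],[0,0,0],[0,0,0],[0,0,0]]}' 
python3 -c "
from h import *
go(.4362,-.346,.006,8.7)
im={n:vision.grab_frame(n) for n in('top','side')}
for cs in (('top','side'),('top',),('side',)):
  try: show(0,0,lid('supply','yellow',.625,-.281,.006,im,cs),cs)
  except Exception as e: print(e)
cv2.imwrite('pics/b1.png',np.hstack([cv2.resize(im[n][o[1]:o[1]+100,o[0]:o[0]+100],None,fx=4,fy=4,interpolation=cv2.INTER_CUBIC)[:,:,::-1] for n,o in(('top',(380,110)),('side',(310,240)))]))"
```

```text
clock: 16.45
tcp_pos: [0.438, -0.3462, 0.0671]
ee_rot: [3.132, 0.24, 0.002]
ft_force: [0.4, -0.2, -0.6]
finger_gap: 0.076
grip_force: 0.0
t 16.45 tcp [ 0.438  -0.3462  0.0671] yaw 8.76 tilt [ 0.001  0.001 -1.   ] q7 -0.84 -> turn z 0.001 dp [-1.7 -0.4 61.1]
('top', 'side') [ 626.2 -284.5] -2.9 [41.5] [0.534 0.951]
('top',) [ 606.7 -258.1] -2.3 [] [0.538]
('side',) [ 626.6 -283.2] -2.6 [] [0.949]
```

View pics/b1.png

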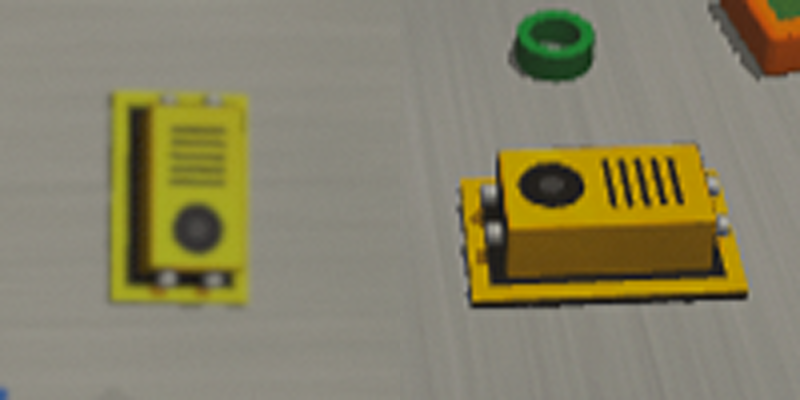

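The yellow supply sits flat on its plate. In the left half of the crop its lid spans x 151–240, y 100–268, and the plate spans x 110–248, y 92–303. I compute the centring from these corners and descend on the converter at the same time.

```bash
python3 -m creep '{"dp":[[-2,0,0],[0,0,0],[0,0,18],[0,0,18],[0,0,15],[0,0,10],[0,0,0],[0,0,0]],"angular":[[0,0,0],[0,0,0],[0,0,0],[0,0,0],[0,0,0],[0,0,0],[0,0,0],[0,0,0]]}'|grep tcp
python3 - <<'E'
from h import *
def w(n,o,pts,z): return [np.round(back(((x+.5)/4-.5+o[0],(y+.5)/4-.5+o[1]),z,cam(n))[:2]*1000,1) for x,y in pts]
print("top lid L,R,T,B",w("top",(380,110),[(151,184),(240,184),(195,100),(195,268)],.040))
print("top plate",w("top",(380,110),[(110,197),(248,197),(180,92),(180,303)],.006))
print("side lid",w("side",(310,240),[(99,152),(298,146),(316,222),(105,224)],.040))
print("side base",w("side",(310,240),[(108,278),(313,272)],.006))
print("side plate",w("side",(310,240),[(60,180),(72,301),(348,291),(328,172)],.006))
go(.4362,-.346,.006,8.7)
E
```

```text
tcp_pos: [0.4348, -0.3468, 0.0059]
top lid L,R,T,B [array([ 627.2, -254.7]), array([ 626.1, -308.8]), array([ 677.9, -284. ]), array([ 575.9, -278.9])]
top plate [array([ 625.4, -237.3]), array([ 623.5, -324. ]), array([ 690.7, -284.4]), array([ 558.4, -278. ])]
side lid [array([ 578.2, -253.5]), array([ 677.1, -259.2]), array([ 673.1, -313.4]), array([ 573.9, -304.5])]
side base [array([ 576. , -305.7]), array([ 675. , -311.9])]
side plate [array([ 561.6, -234.1]), array([ 556.9, -319. ]), array([ 688.6, -326.1]), array([ 699.6, -242.2])]
t 17.35 tcp [ 0.4348 -0.3468  0.0059] yaw 8.69 tilt [ 0.  0. -1.] q7 -0.84 -> turn z -0.0002 dp [ 1.5 -0.6 -0.1]
```

```bash
python3 -m creep '{"dp":[[1.5,0,0],[0,0,0],[0,0,0],[0,0,0],[0,0,0],[0,0,0],[0,0,0],[0,0,0]],"angular":[[0,0,0],[0,0,0],[0,0,0],[0,0,0],[0,0,0],[0,0,0],[0,0,0],[0,0,0]]}' 38 20
python3 -m creep '{"dp":[[0,0,0],[0,0,0],[0,0,-20],[0,0,-25],[0,0,-25],[0,0,-25],[0,0,-15],[0,0,0]],"angular":[[0,0,0],[0,0,0],[0,0,0],[0,0,0],[0,0,0],[0,0,0],[0,0,0],[0,0,0]]}'
python3 -m creep '{"dp":[[0,0,0],[20,0,0],[35,0,0],[35,0,0],[35,0,0],[35,0,0],[20,0,0],[0,0,0]],"angular":[[0,0,0.068],[0,0,0.068],[0,0,0.068],[0,0,0],[0,0,0],[0,0,0],[0,0,0],[0,0,0]]}'
python3 -c "
from h import *
go(.6252,-.2813,.060,-3.0)"
```

```text
clock: 18.15
tcp_pos: [0.4362, -0.3463, 0.0058]
ee_rot: [-3.132, -0.238, -0.0]
ft_force: [0.2, 0.2, 4.6]
finger_gap: 0.044
grip_force: 20.0
clock: 18.95
tcp_pos: [0.4373, -0.3475, 0.1172]
ee_rot: [3.13, 0.238, 0.005]
ft_force: [0.4, -0.6, -2.0]
finger_gap: 0.0441
grip_force: 20.0
clock: 19.75
tcp_pos: [0.6183, -0.349, 0.113]
ee_rot: [-3.139, 0.077, -0.0]
ft_force: [0.6, 0.9, -1.8]
finger_gap: 0.0434
grip_force: 20.0
t 19.75 tcp [ 0.6183 -0.349   0.113 ] yaw -2.82 tilt [ 0.    -0.001 -1.   ] q7 -1.12 -> turn z 0.0031 dp [  3.3 -67.9  53. ]
```

```bash
python3 -m creep '{"dp":[[2,-20,0],[1,-28,0],[0,-20,0],[0,0,0],[0,0,15],[0,0,15],[0,0,8],[0,0,0]],"angular":[[0,0,0.003],[0,0,0],[0,0,0],[0,0,0],[0,0,0],[0,0,0],[0,0,0],[0,0,0]]}'|grep tcp
python3 -m creep '{"dp":[[0,0,0],[0,0,0],[0,0,0],[0,0,0],[0,0,0],[0,0,0],[0,0,0],[0,0,0]],"angular":[[0,0,0],[0,0,0],[0,0,0],[0,0,0],[0,0,0],[0,0,0],[0,0,0],[0,0,0]]}'
python3 -c "
from h import *
go(.6252,-.2813,.0465,-3.0)
im={n:vision.grab_frame(n) for n in('top','side')}
cv2.imwrite('pics/c1.png',np.hstack([cv2.resize(im[n][o[1]:o[1]+100,o[0]:o[0]+100],None,fx=4,fy=4,interpolation=cv2.INTER_CUBIC)[:,:,::-1] for n,o in(('top',(380,110)),('side',(310,230)))]))"
```

```text
tcp_pos: [0.6206, -0.2834, 0.0749]
clock: 21.35
tcp_pos: [0.6226, -0.2829, 0.0776]
ee_rot: [-3.14, 0.087, -0.0]
ft_force: [0.6, -0.5, -0.7]
finger_gap: 0.0434
grip_force: 20.0
t 21.35 tcp [ 0.6226 -0.2829  0.0776] yaw -3.16 tilt [ 0. -0. -1.] q7 -1.21 -> turn z -0.0029 dp [ 2.5 -1.8 31.1]
```

View pics/c1.png

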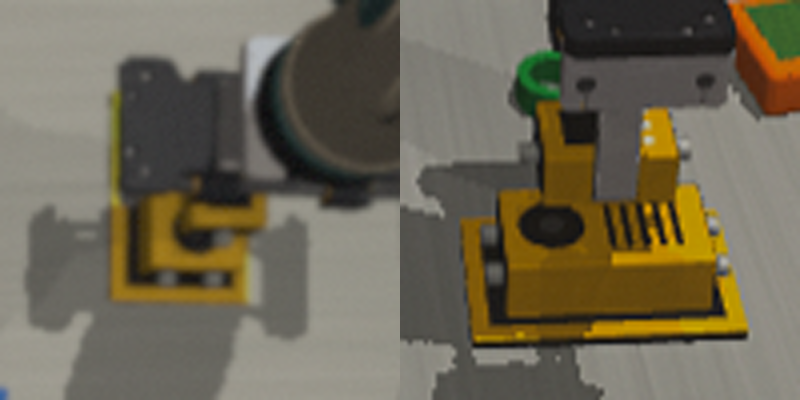

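The converter hangs level over the supply (right half: converter x 541–674, supply x 503–713). The 2.5 mm correction agrees with what perspective predicts.

```bash
python3 -m creep '{"dp":[[2.5,-1.8,0],[0,0,0],[0,0,10],[0,0,10],[0,0,6],[0,0,3],[0,0,0],[0,0,0]],"angular":[[0,0,-0.003],[0,0,0],[0,0,0],[0,0,0],[0,0,0],[0,0,0],[0,0,0],[0,0,0]]}'|grep -E 'tcp|ft'
python3 -m creep '{"dp":[[0,0,0.7],[0,0,0],[0,0,0],[0,0,0],[0,0,0],[0,0,0],[0,0,0],[0,0,0]],"angular":[[0,0,0],[0,0,0],[0,0,0],[0,0,0],[0,0,0],[0,0,0],[0,0,0],[0,0,0]]}'|grep -E 'tcp|ft'
python3 -m creep '{"dp":[[0,0,0.7],[0,0,0],[0,0,0],[0,0,0],[0,0,0],[0,0,0],[0,0,0],[0,0,0]],"angular":[[0,0,0],[0,0,0],[0,0,0],[0,0,0],[0,0,0],[0,0,0],[0,0,0],[0,0,0]]}'|grep -E 'tcp|ft'
```

```text
tcp_pos: [0.6253, -0.2814, 0.0486]
ft_force: [0.7, -0.2, -1.4]
tcp_pos: [0.6253, -0.2813, 0.0479]
ft_force: [-0.6, -1.1, -1.1]
tcp_pos: [0.6252, -0.2813, 0.0472]
ft_force: [-0.8, 0.2, -2.0]
```

```bash
python3 -m creep '{"dp":[[0,0,0.7],[0,0,0],[0,0,0],[0,0,0],[0,0,0],[0,0,0],[0,0,0],[0,0,0]],"angular":[[0,0,0],[0,0,0],[0,0,0],[0,0,0],[0,0,0],[0,0,0],[0,0,0],[0,0,0]]}'|grep -E 'tcp|ft'
python3 -m creep '{"dp":[[0,0,0.6],[0,0,0],[0,0,0],[0,0,0],[0,0,0],[0,0,0],[0,0,0],[0,0,0]],"angular":[[0,0,0],[0,0,0],[0,0,0],[0,0,0],[0,0,0],[0,0,0],[0,0,0],[0,0,0]]}'|grep -E 'tcp|ft'
```

```text
tcp_pos: [0.6252, -0.2813, 0.0465]
ft_force: [0.5, -0.1, -0.6]
tcp_pos: [0.6252, -0.2813, 0.0459]
ft_force: [-0.5, 0.0, -0.3]
```

```bash
python3 -m creep '{"dp":[[0,0,0.5],[0,0,0],[0,0,0],[0,0,0],[0,0,0],[0,0,0],[0,0,0],[0,0,0]],"angular":[[0,0,0],[0,0,0],[0,0,0],[0,0,0],[0,0,0],[0,0,0],[0,0,0],[0,0,0]]}'|grep -E 'tcp|ft'
```

```text
tcp_pos: [0.6252, -0.2813, 0.0459]
ft_force: [-2.6, 1.0, 5.5]
```

Contact. I release, rise, and head to the blue supply.

```bash
python3 -m creep '{"dp":[[0,0,0],[0,0,0],[0,0,0],[0,0,0],[0,0,-10],[0,0,-25],[0,0,-30],[0,0,-35]],"angular":[[0,0,0],[0,0,0],[0,0,0],[0,0,0],[0,0,0],[0,0,0],[0,0,0],[0,0,0]]}' 76|grep gap
python3 -m creep '{"dp":[[0,0,0],[0,0,0],[0,0,0],[0,0,0],[0,0,0],[0,0,0],[0,0,0],[0,0,0]],"angular":[[0,0,-0.053],[0,0,-0.053],[0,0,-0.053],[0,0,-0.053],[0,0,-0.053],[0,0,-0.053],[0,0,-0.053],[0,0,-0.053]]}'|grep tcp
python3 -c "
from h import *
go(.4507,.106,.006,21.3)"
```

```text
finger_gap: 0.0759
tcp_pos: [0.6253, -0.2815, 0.1462]
t 27.85 tcp [ 0.6253 -0.2815  0.1462] yaw 21.42 tilt [ 0.     0.001 -1.   ] q7 -0.86 -> turn z 0.002 dp [ -22.  -424.5  140.2]
```

```bash
python3 -m creep '{"dp":[[-2,-20,0],[-2,-35,0],[-2,-35,0],[-2,-35,0],[-2,-35,0],[-2,-35,0],[-2,-35,0],[-2,-35,0]],"angular":[[0,0,0],[0,0,0],[0,0,0],[0,0,0],[0,0,0],[0,0,0],[0,0,0],[0,0,0]]}'|grep tcp
python3 -m creep '{"dp":[[-2,-35,0],[-2,-35,0],[-2,-35,0],[0,-35,0],[0,-19,0],[0,0,20],[0,0,25],[0,0,20]],"angular":[[0,0,0],[0,0,0],[0,0,0],[0,0,0],[0,0,0],[0,0,0],[0,0,0],[0,0,0]]}'|grep tcp
python3 -m creep '{"dp":[[0,0,0],[0,0,0],[0,0,0],[0,0,0],[0,0,0],[0,0,0],[0,0,0],[0,0,0]],"angular":[[0,0,0.002],[0,0,0],[0,0,0],[0,0,0],[0,0,0],[0,0,0],[0,0,0],[0,0,0]]}'|grep tcp
python3 -c "
from h import *
go(.4507,.106,.006,21.3)
im={n:vision.grab_frame(n) for n in('top','side')}
cv2.imwrite('pics/d1.png',np.hstack([cv2.resize(im[n][o[1]:o[1]+100,o[0]:o[0]+100],None,fx=4,fy=4,interpolation=cv2.INTER_CUBIC)[:,:,::-1] for n,o in(('top',(380,110)),('side',(310,230)))]))"
```

```text
tcp_pos: [0.5138, -0.0391, 0.1463]
tcp_pos: [0.4512, 0.1062, 0.0804]
tcp_pos: [0.4507, 0.1058, 0.0805]
t 30.25 tcp [0.4507 0.1058 0.0805] yaw 21.19 tilt [ 0.  0. -1.] q7 -1.54 -> turn z -0.002 dp [ 0.1 -0.2 74.5]
```

View pics/d1.png

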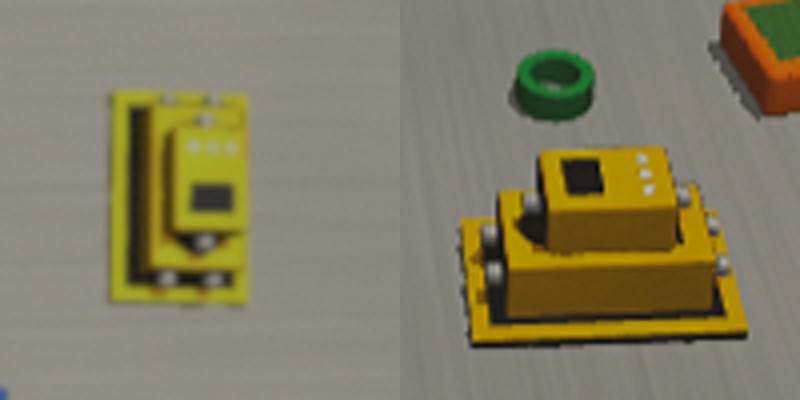

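The yellow stack stands square and centred: in the right half, the converter lid spans x 538–677 over the supply lid's x 498–716. Now the blue supply.

```bash
python3 -m creep '{"dp":[[0,0,10],[0,0,18],[0,0,18],[0,0,18],[0,0,10],[0,0,0],[0,0,0],[0,0,0]],"angular":[[0,0,0],[0,0,0],[0,0,0],[0,0,0],[0,0,0],[0,0,0],[0,0,0],[0,0,0]]}'|grep tcp
python3 -m creep '{"dp":[[0,0,0],[0,0,0],[0,0,0],[0,0,0],[0,0,0],[0,0,0],[0,0,0],[0,0,0]],"angular":[[0,0,0],[0,0,0],[0,0,0],[0,0,0],[0,0,0],[0,0,0],[0,0,0],[0,0,0]]}' 50 30
python3 -m creep '{"dp":[[0,0,-20],[0,0,-25],[0,0,-25],[0,0,-20],[0,0,0],[0,0,0],[0,0,0],[0,0,0]],"angular":[[0,0,0],[0,0,0],[0,0,0],[0,0,0],[0,0,0.095],[0,0,0.095],[0,0,0.095],[0,0,0.095]]}'|grep -E 'tcp|gap|ft'
python3 -m creep '{"dp":[[0,0,0],[0,0,0],[0,0,0],[0,0,0],[0,0,0],[0,0,0],[0,0,0],[0,0,0]],"angular":[[0,0,0.095],[0,0,0.095],[0,0,0.095],[0,0,0.095],[0,0,0],[0,0,0],[0,0,0],[0,0,0]]}'|grep -E 'tcp|gap|ft'
python3 -c "
from h import *
go(.4623,-.1048,.04,-22.1)"
```

```text
tcp_pos: [0.4511, 0.1059, 0.0069]
clock: 31.95
tcp_pos: [0.4509, 0.1066, 0.0068]
ee_rot: [-3.087, -0.578, -0.001]
ft_force: [-0.6, 3.0, 6.2]
finger_gap: 0.0556
grip_force: 30.0
tcp_pos: [0.45, 0.1051, 0.096]
ft_force: [0.5, -0.4, -4.0]
finger_gap: 0.0556
tcp_pos: [0.4506, 0.1057, 0.0963]
ft_force: [0.0, -1.2, -3.4]
finger_gap: 0.056
t 33.55 tcp [0.4506 0.1057 0.0963] yaw -22.31 tilt [-0.  0. -1.] q7 -2.06 -> turn z -0.0037 dp [ 90.  190.6  56.3]
```

```bash
python3 -m creep '{"dp":[[10,20,0],[16,34,0],[16,34,0],[16,34,0],[16,34,0],[10,24,0],[6,10.6,0],[0,0,10]],"angular":[[0,0,-0.004],[0,0,0],[0,0,0],[0,0,0],[0,0,0],[0,0,0],[0,0,0],[0,0,0]]}'|grep tcp
python3 -m creep '{"dp":[[0,0,15],[0,0,15],[0,0,10],[0,0,0],[0,0,0],[0,0,0],[0,0,0],[0,0,0]],"angular":[[0,0,0],[0,0,0],[0,0,0],[0,0,0],[0,0,0],[0,0,0],[0,0,0],[0,0,0]]}'|grep -E 'tcp|ft'
python3 -c "
from h import *
go(.4623,-.1048,.0133,-22.1)"
```

```text
tcp_pos: [0.4635, -0.1066, 0.087]
tcp_pos: [0.4625, -0.1047, 0.0468]
ft_force: [-0.5, -0.8, -3.7]
t 35.15 tcp [ 0.4625 -0.1047  0.0468] yaw -22.13 tilt [ 0.001 -0.    -1.   ] q7 -1.65 -> turn z -0.0005 dp [-0.2  0.1 33.5]
```

```bash
python3 -m creep '{"dp":[[0,0,10],[0,0,10],[0,0,8],[0,0,4],[0,0,1.2],[0,0,0],[0,0,0],[0,0,0]],"angular":[[0,0,0],[0,0,0],[0,0,0],[0,0,0],[0,0,0],[0,0,0],[0,0,0],[0,0,0]]}'|grep -E 'tcp|ft'
python3 -m creep '{"dp":[[0,0,0.6],[0,0,0],[0,0,0],[0,0,0],[0,0,0],[0,0,0],[0,0,0],[0,0,0]],"angular":[[0,0,0],[0,0,0],[0,0,0],[0,0,0],[0,0,0],[0,0,0],[0,0,0],[0,0,0]]}'|grep -E 'tcp|ft'
python3 -m creep '{"dp":[[0,0,0.5],[0,0,0],[0,0,0],[0,0,0],[0,0,0],[0,0,0],[0,0,0],[0,0,0]],"angular":[[0,0,0],[0,0,0],[0,0,0],[0,0,0],[0,0,0],[0,0,0],[0,0,0],[0,0,0]]}'|grep -E 'tcp|ft'
```

```text
tcp_pos: [0.4624, -0.1048, 0.0132]
ft_force: [-0.5, -0.5, -4.0]
tcp_pos: [0.4624, -0.1048, 0.0128]
ft_force: [0.2, 0.1, 4.9]
tcp_pos: [0.4624, -0.1048, 0.0128]
ft_force: [-0.5, -0.4, 10.7]
```

Contact. I release, rise, and move to the blue converter at (634.2, −2.8, 23.3°).

```bash
python3 -m creep '{"dp":[[0,0,0],[0,0,0],[0,0,0],[0,0,0],[0,0,-10],[0,0,-25],[0,0,-25],[0,0,-25]],"angular":[[0,0,0],[0,0,0],[0,0,0],[0,0,0],[0,0,0],[0,0,0],[0,0,0],[0,0,0]]}' 76|grep gap
python3 -m creep '{"dp":[[0,0,0],[0,0,0],[0,0,0],[0,0,0],[0,0,0],[0,0,0],[0,0,0],[0,0,0]],"angular":[[0,0,-0.099],[0,0,-0.099],[0,0,-0.099],[0,0,-0.099],[0,0,-0.099],[0,0,-0.099],[0,0,-0.099],[0,0,-0.099]]}'|grep tcp
python3 -c "
from h import *
go(.6342,-.0028,.006,23.3)"
```

```text
finger_gap: 0.0756
tcp_pos: [0.4621, -0.1049, 0.0977]
t 39.15 tcp [ 0.4621 -0.1049  0.0977] yaw 23.48 tilt [ 0.     0.001 -1.   ] q7 -1.13 -> turn z 0.0031 dp [198.5 -25.7  91.7]
```

```bash
python3 -m creep '{"dp":[[20,-2,0],[32,-4,0],[32,-4,0],[32,-4,0],[32,-4,0],[30,-4,0],[20.5,-3.7,0],[0,0,0]],"angular":[[0,0,0],[0,0,0],[0,0,0],[0,0,0],[0,0,0],[0,0,0],[0,0,0],[0,0,0]]}'|grep tcp
python3 -m creep '{"dp":[[0,0,10],[0,0,10],[0,0,0],[0,0,0],[0,0,0],[0,0,0],[0,0,0],[0,0,0]],"angular":[[0,0,0],[0,0,0],[0,0,0],[0,0,0],[0,0,0],[0,0,0],[0,0,0],[0,0,0]]}'|grep tcp
python3 - <<'E'
from meas import *
go(.6342,-.0028,.006,23.3)
im={n:vision.grab_frame(n) for n in('top','side')}
for cs in (('top','side'),('top',),('side',)): 
  try: show(0,0,lid('supply','blue',.4624,-.1048,.006,im,cs),cs)
  except Exception as e: print(e)
T=[]
P=[.4623,-.1048,np.radians(-22.1),0]; Sp=[.4624,-.1048,np.radians(-22.1),.006]
for n,(u,v) in (('top',(310,180)),('side',(225,200))):
    f=4; raw=cv2.resize(im[n][v:v+100,u:u+100],None,fx=f,fy=f,interpolation=cv2.INTER_CUBIC)[:,:,::-1].copy()
    wire(raw,n,P,'plate',0,np.array([u,v]),f); wire(raw,n,Sp,'supply',0,np.array([u,v]),f); T.append(raw)
cv2.imwrite('pics/e1.png',np.hstack(T))
E
```

```text
tcp_pos: [0.6366, 0.0, 0.0976]
tcp_pos: [0.6345, -0.0027, 0.0773]
t 40.75 tcp [ 0.6345 -0.0027  0.0773] yaw 23.25 tilt [ 0.  0. -1.] q7 -1.29 -> turn z -0.0009 dp [-0.3 -0.1 71.3]
index 0 is out of bounds for axis 0 with size 0
index 0 is out of bounds for axis 0 with size 0
('side',) [ 463.  -106.8] -22.5 [] [0.975]
```

View pics/e1.png

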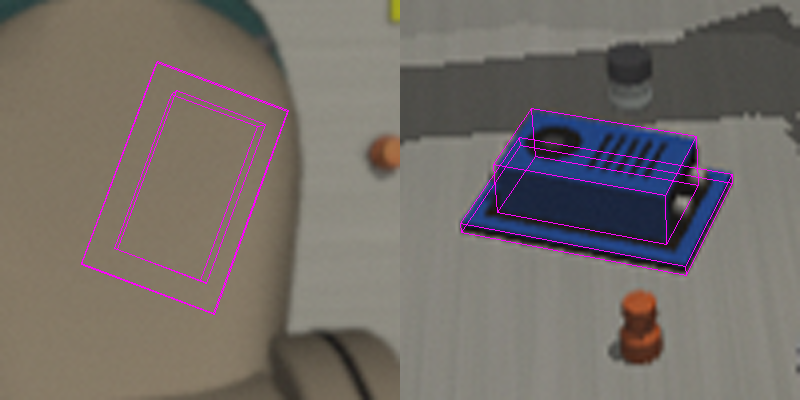

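The predicted wireframes match the blue supply on its plate in the side view within about 1 mm; the arm hides it in the top view. Now I grasp the blue converter.

```bash
python3 -m creep '{"dp":[[0,0,10],[0,0,18],[0,0,18],[0,0,15],[0,0,10],[0,0,0],[0,0,0],[0,0,0]],"angular":[[0,0,0],[0,0,0],[0,0,0],[0,0,0],[0,0,0],[0,0,0],[0,0,0],[0,0,0]]}'|grep tcp
python3 -m creep '{"dp":[[0,0,0],[0,0,0],[0,0,0],[0,0,0],[0,0,0],[0,0,0],[0,0,0],[0,0,0]],"angular":[[0,0,0],[0,0,0],[0,0,0],[0,0,0],[0,0,0],[0,0,0],[0,0,0],[0,0,0]]}' 38 20
python3 -m creep '{"dp":[[0,0,-20],[0,0,-25],[0,0,-25],[0,0,-25],[0,0,-10],[0,0,0],[0,0,0],[0,0,0]],"angular":[[0,0,0],[0,0,0],[0,0,0],[0,0,0],[0,0,0],[0,0,0.099],[0,0,0.099],[0,0,0.099]]}'|grep -E 'tcp|gap|ft'
python3 -m creep '{"dp":[[0,0,0],[0,0,0],[0,0,0],[0,0,0],[0,0,0],[0,0,0],[0,0,0],[0,0,0]],"angular":[[0,0,0.099],[0,0,0.099],[0,0,0.099],[0,0,0.099],[0,0,0.099],[0,0,0],[0,0,0],[0,0,0]]}'|grep -E 'tcp|gap|ft'
python3 -c "
from h import *
go(.4624,-.105,.08,-22.1)"
```

```text
tcp_pos: [0.6351, -0.0027, 0.0068]
clock: 42.45
tcp_pos: [0.6343, -0.0024, 0.0063]
ee_rot: [-3.077, -0.633, 0.0]
ft_force: [-0.7, 1.7, 4.0]
finger_gap: 0.0439
grip_force: 20.0
tcp_pos: [0.6338, -0.0031, 0.1101]
ft_force: [-0.1, 0.3, -2.4]
finger_gap: 0.0438
tcp_pos: [0.6342, -0.0028, 0.1106]
ft_force: [-0.7, -0.2, -1.3]
finger_gap: 0.0437
t 44.05 tcp [ 0.6342 -0.0028  0.1106] yaw -22.04 tilt [-0.001  0.    -1.   ] q7 -1.89 -> turn z 0.0011 dp [-120.7  159.3   30.6]
```

```bash
python3 -m creep '{"dp":[[-12,16,0],[-22,29,0],[-24,32,0],[-24,32,0],[-20,26,0],[-12,16,0],[-6.7,8.3,0],[0,0,0]],"angular":[[0,0,0.001],[0,0,0],[0,0,0],[0,0,0],[0,0,0],[0,0,0],[0,0,0],[0,0,0]]}'|grep tcp
python3 -m creep '{"dp":[[0,0,15],[0,0,15],[0,0,0],[0,0,0],[0,0,0],[0,0,0],[0,0,0],[0,0,0]],"angular":[[0,0,0],[0,0,0],[0,0,0],[0,0,0],[0,0,0],[0,0,0],[0,0,0],[0,0,0]]}'|grep tcp
python3 - <<'E'
from meas import *
go(.4624,-.105,.047,-22.1)
im={n:vision.grab_frame(n) for n in('top','side')}
s=arm.sense()['tcp_pos']; Cp=[s[0],s[1],np.radians(-22.1),s[2]-.0063]
n='side';u,v=225,170;f=4; raw=cv2.resize(im[n][v:v+120,u:u+120],None,fx=f,fy=f,interpolation=cv2.INTER_CUBIC)[:,:,::-1].copy()
wire(raw,n,Cp,'converter',0,np.array([u,v]),f); cv2.imwrite('pics/f1.png',raw)
E
```

```text
tcp_pos: [0.4618, -0.1054, 0.1113]
tcp_pos: [0.4627, -0.1047, 0.0814]
t 45.65 tcp [ 0.4627 -0.1047  0.0814] yaw -22.19 tilt [ 0.001 -0.    -1.   ] q7 -1.68 -> turn z -0.0015 dp [-0.2  0.4 34.4]
```

View pics/f1.png

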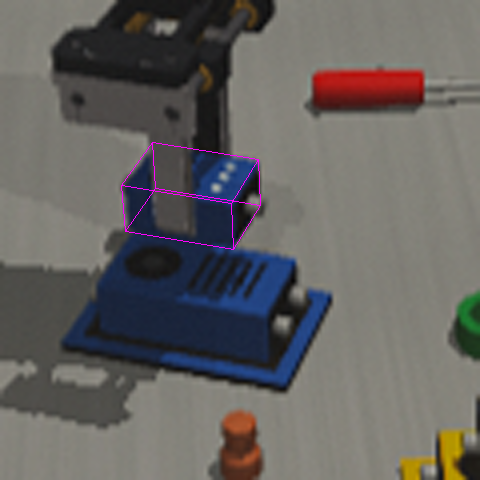

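The wireframe at (190,195) coincides with the held converter, so it is centred in the grip and level. I lower it now.

```bash
python3 -m creep '{"dp":[[0,0.3,10],[0,0,10],[0,0,8],[0,0,4],[0,0,2],[0,0,0],[0,0,0],[0,0,0]],"angular":[[0,0,0],[0,0,0],[0,0,0],[0,0,0],[0,0,0],[0,0,0],[0,0,0],[0,0,0]]}'|grep -E 'tcp|ft'
python3 -m creep '{"dp":[[0,0,0.6],[0,0,0],[0,0,0],[0,0,0],[0,0,0],[0,0,0],[0,0,0],[0,0,0]],"angular":[[0,0,0],[0,0,0],[0,0,0],[0,0,0],[0,0,0],[0,0,0],[0,0,0],[0,0,0]]}'|grep -E 'tcp|ft'
python3 -m creep '{"dp":[[0,0,0.5],[0,0,0],[0,0,0],[0,0,0],[0,0,0],[0,0,0],[0,0,0],[0,0,0]],"angular":[[0,0,0],[0,0,0],[0,0,0],[0,0,0],[0,0,0],[0,0,0],[0,0,0],[0,0,0]]}'|grep -E 'tcp|ft'
```

```text
tcp_pos: [0.4626, -0.105, 0.0473]
ft_force: [-0.0, -0.6, -1.7]
tcp_pos: [0.4624, -0.105, 0.0465]
ft_force: [-0.5, 0.5, -2.7]
tcp_pos: [0.4625, -0.105, 0.0462]
ft_force: [-0.9, 0.6, 4.7]
```

```bash
python3 -m creep '{"dp":[[0,0,0],[0,0,0],[0,0,0],[0,0,0],[0,0,-10],[0,0,-25],[0,0,-30],[0,0,-35]],"angular":[[0,0,0],[0,0,0],[0,0,0],[0,0,0],[0,0,0],[0,0,0],[0,0,0],[0,0,0]]}' 76|grep gap
python3 -m creep '{"dp":[[0,-20,0],[0,-35,0],[0,-35,0],[0,-35,0],[0,-35,0],[0,-35,0],[0,-35,0],[0,-20,0]],"angular":[[0,0,0],[0,0,0],[0,0,0],[0,0,0],[0,0,0],[0,0,0],[0,0,0],[0,0,0]]}'|grep tcp
python3 - <<'E'
from meas import *
im={n:vision.grab_frame(n) for n in('top','side')}; T=[]
Y,B=np.radians(-3.),np.radians(-22.1)
for (p,a,q) in ((( .6248,-.2805),Y,(.6252,-.2813)),((.4623,-.1048),B,(.4624,-.105))):
    row=[]
    for n in('top','side'):
        o=proj([(*p,.03)],cam(n))[0].astype(int)-35; f=4
        t=cv2.resize(im[n][o[1]:o[1]+70,o[0]:o[0]+70],None,fx=f,fy=f,interpolation=cv2.INTER_CUBIC)[:,:,::-1].copy()
        wire(t,n,[*p,a,0],'plate',0,o,f); wire(t,n,[*q,a,.006],'supply',0,o,f); wire(t,n,[*q,a,.04],'converter',0,o,f); row.append(t)
    T.append(np.hstack(row))
cv2.imwrite('pics/g1.png',np.vstack(T))
E
```

```text
finger_gap: 0.0759
tcp_pos: [0.5575, 0.1302, 0.1467]
```

View pics/g1.png

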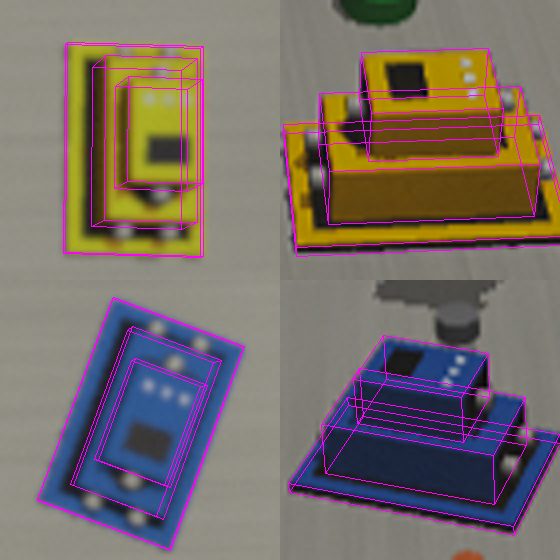

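The predicted wireframes coincide with both stacks in both views within 1–2 mm, and the arm is clear, so I hand the job in.

```bash
python3 -c "
from bench import finish_job
print(finish_job())"
```

```text
the job is handed in; nothing more can be done
None
```

Both sets are made up and handed in: each power unit sits flat on its own plate with the matching converter on top, squared up and centred to within about 2 mm as measured in both camera views.

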